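# Load the shaker and start it

### The job

Load the shaker on the lab bench: put the red, yellow and blue bottles one at a time into the holder cups of their own colours, keeping them upright and lowering each gently to the bottom of its cup before letting go. When all three are in, and not before, press the green start button fully down. Leave the grey bottle and the other things on the bench where they are.

Things in the scene. Friction and masses are not known exactly. Their poses are not given: they have to be found in the camera images.
- shaker: White low orbital shaker, fixed to the bench. Origin on the bench under the middle of its platform. Base 250 mm (x) by 320 mm (y, from -195 to +125 mm), 72 mm high; on it a square aluminium platform of 220 mm, top at 80 mm, centred on the origin, with four cups in a 100 mm square (neighbours 100 mm apart). The part of the base beyond the platform on its -y side is the control ledge.
- red_mid (a point): Centre (half-way up, 55 mm above its underside) of the red sample bottle: a closed white plastic bottle 110 mm tall with a red screw cap and a red band round its body. Round body 54 mm in diameter up to 70 mm, then a sloping shoulder, cap 40 mm in diameter from 82 to 110 mm above the underside. 0.14 to 0.28 kg. z is its upward axis. Starts standing on the bench.
- cup_red_floor (a point): Centre of the inner floor of the red plastic holder cup, fixed on the shaker's platform, z up. The cup is a round open-topped pocket: inside diameter 60 mm, outside 68 mm, its mouth flaring over the topmost 10 mm to 68 mm inside and 76 mm outside, 46 mm deep from rim to inner floor; the floor lies 84 mm above the bench, the rim 130 mm. The red bottle belongs in it; which cup stands where on the platform varies.
- yellow_mid (a point): Centre (half-way up, 55 mm above its underside) of the yellow sample bottle: a closed white plastic bottle 110 mm tall with a yellow screw cap and a yellow band round its body. Round body 54 mm in diameter up to 70 mm, then a sloping shoulder, cap 40 mm in diameter from 82 to 110 mm above the underside. 0.14 to 0.28 kg. z is its upward axis. Starts standing on the bench.
- cup_yellow_floor (a point): Centre of the inner floor of the yellow plastic holder cup, fixed on the shaker's platform, z up. The cup is a round open-topped pocket: inside diameter 60 mm, outside 68 mm, its mouth flaring over the topmost 10 mm to 68 mm inside and 76 mm outside, 46 mm deep from rim to inner floor; the floor lies 84 mm above the bench, the rim 130 mm. The yellow bottle belongs in it; which cup stands where on the platform varies.
- blue_mid (a point): Centre (half-way up, 55 mm above its underside) of the blue sample bottle: a closed white plastic bottle 110 mm tall with a blue screw cap and a blue band round its body. Round body 54 mm in diameter up to 70 mm, then a sloping shoulder, cap 40 mm in diameter from 82 to 110 mm above the underside. 0.14 to 0.28 kg. z is its upward axis. Starts standing on the bench.
- cup_blue_floor (a point): Centre of the inner floor of the blue plastic holder cup, fixed on the shaker's platform, z up. The cup is a round open-topped pocket: inside diameter 60 mm, outside 68 mm, its mouth flaring over the topmost 10 mm to 68 mm inside and 76 mm outside, 46 mm deep from rim to inner floor; the floor lies 84 mm above the bench, the rim 130 mm. The blue bottle belongs in it; which cup stands where on the platform varies.
- grey_mid (a point): Centre (half-way up, 55 mm above its underside) of the grey sample bottle: a closed white plastic bottle 110 mm tall with a grey screw cap and a grey band round its body. Round body 54 mm in diameter up to 70 mm, then a sloping shoulder, cap 40 mm in diameter from 82 to 110 mm above the underside. 0.14 to 0.28 kg. z is its upward axis. It already stands in the grey cup, its cap top 194 mm above the bench, and stays there.
- start_top (a point): Centre of the top of the round green start button (34 mm in diameter) on the shaker's control ledge; z up. It is pressed straight down.
- start (a joint): Travel of the start button in m: 0 when out, 0.006 when fully pressed, springs back by itself. Fully down takes 5 N.
- tip_box_mid (a point): Bystander: centre of a green pipette tip box with a clear lid, 120 by 80 by 67 mm tall.
- flask_mid (a point): Bystander: centre (half-way up) of a conical glass flask, 80 mm in diameter at the foot, 115 mm tall.
- timer_mid (a point): Bystander: centre of a flat orange bench timer, 65 by 65 by 16 mm.

How it is judged:
On the way, in this order (a step that is already met when the one before it is completed fails the run):
1. all three bottles stand at the bottom of the cups of their own colours, released (horizontal distance between red_mid and cup_red_floor below 0.008 m and z of red_mid in the frame of cup_red_floor between 0.048 and 0.059 m and angle between each of red_mid, yellow_mid, blue_mid's own z axis and vertical below 0.12 rad and horizontal distance between yellow_mid and cup_yellow_floor below 0.008 m and z of yellow_mid in the frame of cup_yellow_floor between 0.048 and 0.059 m and horizontal distance between blue_mid and cup_blue_floor below 0.008 m and z of blue_mid in the frame of cup_blue_floor between 0.048 and 0.059 m and contact force between each of bottle_red, bottle_yellow, bottle_blue and the fingers below 0.05 N), for 0.2 s.
2. the start button is pressed fully down (4 mm or more) with the bottles in place (value of joint start above 0.004 m and horizontal distance between red_mid and cup_red_floor below 0.008 m and z of red_mid in the frame of cup_red_floor between 0.048 and 0.059 m and angle between each of red_mid, yellow_mid, blue_mid's own z axis and vertical below 0.12 rad and horizontal distance between yellow_mid and cup_yellow_floor below 0.008 m and z of yellow_mid in the frame of cup_yellow_floor between 0.048 and 0.059 m and horizontal distance between blue_mid and cup_blue_floor below 0.008 m and z of blue_mid in the frame of cup_blue_floor between 0.048 and 0.059 m), for 0.05 s.
At the end, for the whole second after the job is handed in: Each of the red, yellow and blue bottles, and the grey one, stands in the cup of its colour: within 8 mm of the cup's axis, its underside within about 5 mm of the cup's floor, leaning less than 0.12 rad, the three loaded ones released and at rest; the button has been pressed and has sprung back (all of step 1 and linear speed of each of bottle_red, bottle_yellow, bottle_blue below 0.03 m/s and horizontal distance between grey_mid and cup_grey_floor below 0.008 m and z of grey_mid in the frame of cup_grey_floor between 0.048 and 0.059 m and angle between grey_mid's own z axis and vertical below 0.12 rad and value of joint start below 0.002 m); the robot touches nothing.
It fails at once if the start button is pressed (2.5 mm) before all three bottles are in their cups (value of joint start above 0.0025 m and not ((horizontal distance between red_mid and cup_red_floor below 0.008 m and z of red_mid in the frame of cup_red_floor between 0.048 and 0.059 m and angle between red_mid's own z axis and vertical below 0.12 rad) and (horizontal distance between yellow_mid and cup_yellow_floor below 0.008 m and z of yellow_mid in the frame of cup_yellow_floor between 0.048 and 0.059 m and angle between yellow_mid's own z axis and vertical below 0.12 rad) and (horizontal distance between blue_mid and cup_blue_floor below 0.008 m and z of blue_mid in the frame of cup_blue_floor between 0.048 and 0.059 m and angle between blue_mid's own z axis and vertical below 0.12 rad))).
It fails at once if a bottle is tipped over (more than 0.6 rad) (angle between any of red_mid, yellow_mid, blue_mid, grey_mid's own z axis and vertical above 0.6 rad).
It fails at once if a bottle falls or is thrust into a cup (faster than 0.7 m/s near the cup's floor, a drop of about 25 mm or more) ((z of red_mid in the frame of shaker below 0.172 m and x of red_mid in the frame of shaker between -0.11 and 0.11 m and y of red_mid in the frame of shaker between -0.11 and 0.11 m and linear speed of bottle_red above 0.7 m/s) or (z of yellow_mid in the frame of shaker below 0.172 m and x of yellow_mid in the frame of shaker between -0.11 and 0.11 m and y of yellow_mid in the frame of shaker between -0.11 and 0.11 m and linear speed of bottle_yellow above 0.7 m/s) or (z of blue_mid in the frame of shaker below 0.172 m and x of blue_mid in the frame of shaker between -0.11 and 0.11 m and y of blue_mid in the frame of shaker between -0.11 and 0.11 m and linear speed of bottle_blue above 0.7 m/s)).
It fails at once if the grey bottle, flask, tip box or timer is moved more than 30 mm (distance of any of grey_mid, flask_mid, tip_box_mid, timer_mid from where it was at the start of the episode above 0.03 m).
It also fails if it takes over 72 s, if anything falls off the work surface, if the arm or the gripper's body presses on something with over 40 N, if the wrist force passes 120 N, or if a joint passes its speed limit or range.

### The arm

A 6-joint arm with a two-finger parallel gripper is mounted at the origin on the work surface. World frame = base frame: x ahead of the robot, y to its left, z up, the work surface at z = 0. Lengths are in m, angles in rad, forces in N, time in s.
With the tool pointing down it reaches from about 0.35 to 0.975 m from the base axis. Payload 4.9 kg.
Tool frame: the origin (TCP) lies on the centre line of the jaws, within the pads' length; the fingertips stand ctrl.tcp_to_tips ahead of it and the grasp point (between the pads) lies 3 mm ahead of it (ctrl.tcp_to_tips is the distance from the TCP to the fingertips, in m); z points along the fingers, y is the direction in which the jaws open and shut (so a half turn about z gives the same grasp; the last joint's range is limited). The gripper opens to 85 mm and grips with 20 to 120 N. Pads are 22 mm wide; open, the fingers measure 114 mm over their backs; the gripper's body (76 mm by 85 mm) begins 54 mm behind the grasp point. The pads swing forward as they close: fully open they stand 13 mm farther back than shut.
Start: joints at [-1.23, 0.053, 1.613, -0, 1.476, -0.119], TCP at [0.277, -0.56, 0.253] pointing down, gripper open.
Joint ranges: [-3.01, 3.01], [-1.01, 2.22], [0.06, 2.58], [-1.02, 4.17], [0.09, 2.62], [-3.14, 3.14]. Speed limits (rad/s): [2.57, 2.57, 3.14, 3.14, 3.14, 3.14].

### API

Orientations are given as a rotation vector (axis times angle).
In Python, from station import ctrl, vision gives the robot as it stands.
- The arm moves only by the tool jog_arm, never from a script. Its argument "deltas" is a list of rows, each a list of 7 numbers: the turn, a rotation vector about the tool's x, y, z in rad, then the shift along the tool's x, y, z in cm, then the opening, from 0 (shut) to 1 (fully open). A call has 1 to 12 rows; each row shifts and turns the commanded pose from where the row before left it, along the tool's axes as they then stand; what a row does not reach is not made up. A row lasts 1/12 s, in which the tool goes at most 41.7 mm and 7.16 degrees, less where a joint would pass 70% of its speed; a pose out of reach is approached as far as the arm can. A call with a gripper value outside its range is refused whole. The fingers move at their own pace and stop on an object; "grip_force" is the grip in N (left out, the last holds). Time passes only in rows, so rows that do not move let the fingers close. It gives the time, the measured TCP pose, the force and the opening at its end, in the units of the state.
- ctrl.get_obs(): the state, without advancing time (a new reading comes with each control period).
- vision.get_image(name): name is "side" or "top" or "wrist"; returns (picture, depth): 420x560x3 uint8, red, green, blue; 420x560 float32, m along the optical axis (not along the pixel's ray), 0 where there is no reading.
- vision.calibration(name): a dict with "fx", "fy", "cx", "cy" (pixels), "rvec" (rotation vector, rad) and "tvec" (3), from world to camera coordinates, as OpenCV has them; the wrist camera has in their place "hand_eye" (4x4, takes a point from camera to tool coordinates, whose origin is the TCP and whose axes are the flange's). Camera axes: x right, y down, z forward; pixel columns grow to the right and rows downward; lengths in m; the calibration is good to about 2 mm. A picture is of the moment at which its call begins: read the wrist's pose just before it. calibration takes no time and is no camera call.
- ctrl.finish_job(): hands the job in, once; it reports no verdict.
The state is a dict: "t": time; "q": joint angles; "dq": joint speeds; "effort": joint torques, N m; "tool_pos": TCP position; "tool_rot": TCP orientation; "contact_force": force on the tool from outside, world axes, zero at the start; "wrist_torque": the same for the moment, N m; "opening": finger opening in m.
Only numpy, scipy, OpenCV 4.12 (cv2) and the standard library are available. Lean on these libraries where they do the work, as an engineer would, in place of code of your own. Each camera call takes 0.05 s, during which the arm holds its last target. There are 200 camera calls.

## Working session

There is one attempt and no reset: what is moved stays moved. The work goes in short steps, Python scripts to look and compute and a tool call to move; the robot and the scene stay as the last step left them, time stands still between calls to the robot, and variables do not carry over. Pictures are saved under pics/ and viewed, about 8 in all and at most 12, crops included, and the job is handed in when it is done.

Besides the shell and the picture viewer there is one more tool, called after ">>>" as name(argument=value, ...), one argument or row to a line, values as JSON. jog_arm: Moves the arm, as the interface text tells. Its arguments: {"type":"object","properties":{"deltas":{"type":"array"},"grip_force":{"type":"number"}},"required":["deltas"]}

```bash
mkdir -p pics; ls
python3 - <<'E'
from station import ctrl, vision
import cv2,numpy as np
print(ctrl.get_obs(), ctrl.tcp_to_tips)
for n in("top","side"):
    im,d=vision.get_image(n); c=vision.calibration(n); print(n,c)
    np.savez(f"{n}0.npz",im=im,d=d)
    cv2.imwrite(f"pics/{n}0.png",im[:,:,::-1])
print(vision.calibration("wrist"))
E
```

```text
pics
{'t': 0.0, 'q': array([-1.23000241e+00,  5.33679169e-02,  1.61428602e+00,  3.42720175e-05,
        1.47602568e+00, -1.18996309e-01]), 'dq': array([ 0.00204288, -0.00045283,  0.00104196, -0.00117711, -0.00102346,
       -0.00103103]), 'effort': array([-1.16378660e-04, -3.93680549e+01, -3.70175958e+01, -1.52714742e-04,
        7.12100606e-03, -3.64584992e-06]), 'tool_pos': array([ 0.27716515, -0.55953515,  0.2520609 ]), 'tool_rot': array([-3.05691621e+00, -7.15413155e-01,  3.09339873e-04]), 'contact_force': array([-0.56072278, -0.31843584, -0.17025778]), 'wrist_torque': array([-0.00800276,  0.05822519, -0.00611832]), 'opening': 0.08552942990911394} 0.022
top {'fx': 388.4034756518892, 'fy': 388.4034756518892, 'cx': 277.46138144770595, 'cy': 206.0497472228942, 'rvec': array([ 2.19466078, -2.14262145,  0.06711411]), 'tvec': array([-0.07311895,  0.58041934,  0.91872671])}
side {'fx': 507.8103418115718, 'fy': 507.8103418115718, 'cx': 274.67364015886506, 'cy': 217.35903293784366, 'rvec': array([ 0.39395903, -2.80127839,  1.07450573]), 'tvec': array([0.52949907, 0.25403706, 1.0539916 ])}
{'fx': 302.9871078452765, 'fy': 302.9871078452765, 'cx': 279.53118550687, 'cy': 205.70934160423764, 'hand_eye': array([[ 8.31751754e-04, -9.65417151e-01, -2.60708711e-01,
         6.59511608e-02],
       [ 9.99999654e-01,  7.95530785e-04,  2.44458274e-04,
        -6.74490092e-04],
       [-2.86024051e-05, -2.60708824e-01,  9.65417479e-01,
        -1.21887818e-01],
       [ 0.00000000e+00,  0.00000000e+00,  0.00000000e+00,
         1.00000000e+00]])}
```

View pics/top0.png

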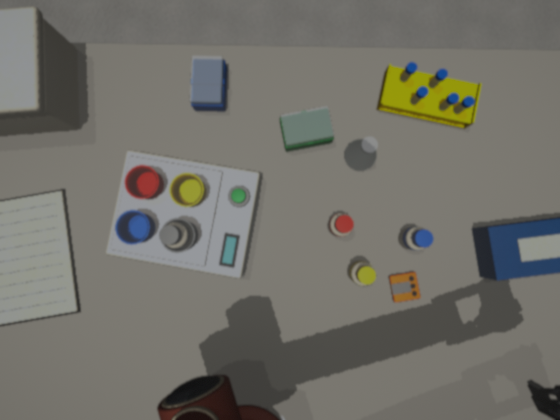

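View pics/side0.png

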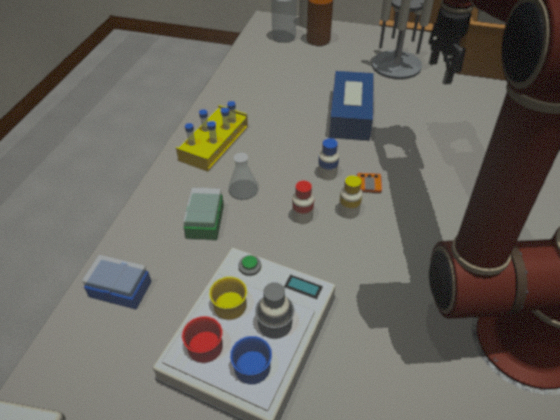

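```bash
cat > h.py <<'E'
import numpy as np, cv2
from station import ctrl, vision
from scipy.spatial.transform import Rotation as R
from scipy.optimize import least_squares
def pose(n,obs=None):
    c=vision.calibration(n)
    if n=="wrist":
        o=obs; T=np.eye(4); T[:3,:3]=R.from_rotvec(o["tool_rot"]).as_matrix(); T[:3,3]=o["tool_pos"]
        T=T@c["hand_eye"]; return c,T[:3,:3],T[:3,3]
    M=R.from_rotvec(c["rvec"]).as_matrix(); return c,M.T,-M.T@c["tvec"]
def rays(P,uv):
    c,M,_=P; uv=np.atleast_2d(uv).astype(float)
    return np.c_[(uv[:,0]-c["cx"])/c["fx"],(uv[:,1]-c["cy"])/c["fy"],np.ones(len(uv))]@M.T
def plane(P,uv,z):
    r=rays(P,uv); return P[2]+r*((z-P[2][2])/r[:,2])[:,None]
def cloud(P,d):
    v,u=np.indices(d.shape); r=rays(P,np.c_[u.ravel(),v.ravel()])
    return (P[2]+r*d.reshape(-1,1)).reshape(*d.shape,3)
HUE={"red":(170,8),"yellow":(22,34),"blue":(105,128),"green":(50,80)}
def mask(im,col,smin=120,vmin=50):
    h=cv2.cvtColor(im,cv2.COLOR_RGB2HSV); lo,hi=HUE[col]; H=h[...,0]
    m=((H>=lo)|(H<=hi)) if lo>hi else ((H>=lo)&(H<=hi))
    return m&(h[...,1]>smin)&(h[...,2]>vmin)
def blobs(m,amin=30):
    n,l,s,c=cv2.connectedComponentsWithStats(m.astype(np.uint8))
    return [(s[i,4],c[i],l==i) for i in range(1,n) if s[i,4]>=amin]
def circ(p):
    f=least_squares(lambda q:np.hypot(p[:,0]-q[0],p[:,1]-q[1])-q[2],[*np.median(p[:,:2],0),.03],loss="soft_l1",f_scale=.002)
    return f.x
E
python3 - <<'E'
from h import *
for n in("top","side"):
    D=np.load(n+"0.npz"); im,d=D["im"],D["d"]; P=pose(n); X=cloud(P,d)
    for c in HUE:
        for a,ct,l in blobs(mask(im,c)):
            z=X[l][:,2]; zt=np.percentile(z,95)
            s=X[l&(X[...,2]>zt-.008)]
            print(n,c,a,ct.round(0),"ztop %.3f"%zt,"ctr",circ(s).round(4),"mid",((s.min(0)+s.max(0))/2).round(4)) if np.linalg.norm(X[l].mean(0)[:2])<1 and X[l].mean(0)[0]>.1 else 0
E
```

```text
top red 638 [145. 182.] ztop 0.131 ctr [0.6188 0.235  0.034 ] mid [0.5793 0.0953 0.5427]
top red 241 [344. 223.] ztop 0.112 ctr [ 0.5399 -0.207   0.0132] mid [ 0.5399 -0.2068  0.1096]
top red 166 [168. 413.] ztop 0.303 ctr [0.199  0.0849 0.0225] mid [0.2126 0.0984 0.3002]
top yellow 3755 [427.  97.] ztop 0.054 ctr [ 0.6106 -0.3324  0.2739] mid [ 0.7171 -0.3099  0.504 ]
top yellow 728 [188. 190.] ztop 0.131 ctr [0.6042 0.1365 0.0337] mid [0.6048 0.1365 0.128 ]
top yellow 265 [366. 275.] ztop 0.113 ctr [ 0.4302 -0.2563  0.0134] mid [ 0.4583 -0.1779  0.5336]
top blue 57 [224.  79.] ztop 0.050 ctr [-833.6686 1988.7356 2156.6703] mid [7.171e-01 6.000e-04 5.022e-01]
top blue 85 [411.  67.] ztop 0.108 ctr [ 0.8973 -0.3557  0.0084] mid [ 0.8976 -0.3564  0.1048]
top blue 86 [441.  74.] ztop 0.108 ctr [ 0.8838 -0.4237  0.008 ] mid [ 0.8836 -0.4241  0.1048]
top blue 76 [422.  92.] ztop 0.108 ctr [ 0.841  -0.3795  0.0079] mid [ 0.8414 -0.3796  0.1056]
top blue 83 [452.  98.] ztop 0.108 ctr [ 0.827  -0.4479  0.0079] mid [ 0.6707 -0.2696  0.5323]
top blue 82 [468. 102.] ztop 0.108 ctr [ 0.8201 -0.
[... 1489 characters left out ...]
0.8268 -0.4451  0.0087] mid [0.594  0.0923 0.5309]
side blue 31 [203. 112.] ztop 0.109 ctr [ 0.8843 -0.4255  0.0077] mid [ 0.8829 -0.4218  0.1059]
side blue 30 [211. 124.] ztop 0.108 ctr [ 0.8427 -0.3787  0.0076] mid [ 0.8418 -0.3775  0.1049]
side blue 33 [189. 126.] ztop 0.450 ctr [0.3607 0.6536 0.0164] mid [0.3491 0.6421 0.96  ]
side blue 119 [330. 143.] ztop 0.113 ctr [ 0.5126 -0.3768  0.0136] mid [0.4395 0.1217 0.533 ]
side blue 233 [119. 290.] ztop 0.051 ctr [0.8828 0.1028 0.0632] mid [0.6422 0.3644 0.5017]
side blue 849 [251. 359.] ztop 0.132 ctr [0.5201 0.253  0.0344] mid [0.4529 0.4287 0.542 ]
side green 120 [249. 262.] ztop 0.098 ctr [0.5973 0.0321 0.0102] mid [0.4806 0.3297 0.526 ]
```

>>> jog_arm(
  deltas=[
    [0,0,0.115,0,0,0,0.9],
    [0,0,0.115,0,0,0,0.9],
    [0,0,0.115,0,0,0,0.9],
    [0,0,0.115,0,0,0,0.9],
    [0,0,0,2.9,-2.2,0,0.9],
    [0,0,0,2.9,-2.2,0,0.9],
    [0,0,0,2.9,-2.2,0,0.9],
    [0,0,0,2.9,-2.2,0,0.9],
    [0,0,0,2.9,-2.2,0,0.9],
    [0,0,0,2.9,-2.2,0,0.9],
    [0,0,0,2.9,-2.2,0,0.9],
    [0,0,0,2.9,-2.2,0,0.9],
  ],
  grip_force=40,
)

```text
t: 1.1
tool_pos: [0.5104, -0.3826, 0.2527]
tool_rot: [-3.141, 0.0, 0.001]
contact_force: [0.0, -0.9, 0.1]
opening: 0.0767
```

Run:
```python
from h import *
o=ctrl.get_obs(); im,d=vision.get_image("wrist"); P=pose("wrist",o); X=cloud(P,d)
print(o["tool_pos"],o["tool_rot"])
cv2.imwrite("pics/w1.png",im[:,:,::-1])
for c in("red","yellow","blue"):
    for a,ct,l in blobs(mask(im,c),150):
        z=X[l][:,2]; zt=np.percentile(z[d[l]>0],95)
        s=X[l&(X[...,2]>zt-.006)&(d>0)]
        print(c,a,ct.round(0),"ztop %.3f"%zt,"mid",((s.min(0)+s.max(0))/2).round(4),np.ptp(s,axis=0).round(3))
```

```text
[ 0.5104191  -0.38259144  0.25271068] [-3.14105119e+00  2.14230465e-04  1.02098119e-03]
red 334 [133. 153.] ztop 0.065 mid [ 0.5439 -0.2251  0.0631] [0.042 0.02  0.007]
red 2066 [ 85. 165.] ztop 0.112 mid [ 0.5396 -0.2076  0.11  ] [0.038 0.04  0.007]
yellow 241 [179. 238.] ztop 0.063 mid [ 0.4491 -0.265   0.0611] [0.014 0.03  0.008]
yellow 754 [146. 269.] ztop 0.257 mid [ 0.5201 -0.3322  0.2687] [0.007 0.005 0.033]
blue 10145 [489. 204.] ztop 0.082 mid [ 0.4942 -0.6039  0.0801] [0.13  0.144 0.008]
blue 1406 [276. 195.] ztop 0.112 mid [ 0.5134 -0.3791  0.11  ] [0.037 0.037 0.007]
```

View pics/w1.png

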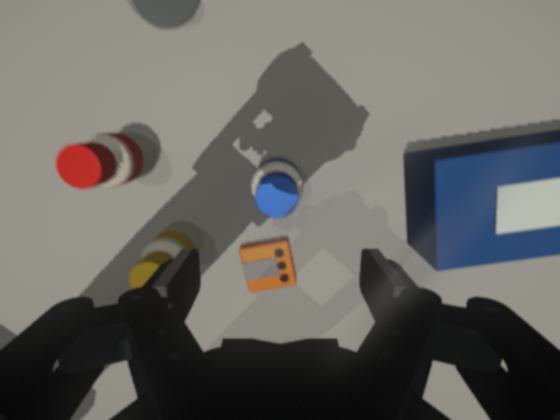

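>>> jog_arm(
  deltas=[
    [0,0,0,0.3,-0.36,3.0,0.9],
    [0,0,0,0,0,3.0,0.9],
    [0,0,0,0,0,3.0,0.9],
    [0,0,0,0,0,3.0,0.9],
    [0,0,0,0,0,2.5,0.9],
    [0,0,0,0,0,0,0.9],
    [0,0,0,0,0,0,0.3],
    [0,0,0,0,0,0,0.3],
    [0,0,0,0,0,0,0.3],
    [0,0,0,0,0,0,0.3],
    [0,0,0,0,0,0,0.3],
    [0,0,0,0,0,0,0.3],
  ],
  grip_force=40,
)

```text
t: 2.15
tool_pos: [0.5137, -0.3817, 0.1114]
tool_rot: [3.138, -0.0, 0.005]
contact_force: [0.5, 0.9, 6.3]
opening: 0.0388
```

>>> jog_arm(
  deltas=[
    [0,0,0,0,0,-0.5,0.3],
    [0,0,0,0,0,-1.5,0.3],
    [0,0,0,0,0,-3,0.3],
    [0,0,0,0,0,-3,0.3],
    [0,0,0,0,0,-3,0.3],
    [0,0,0,0,0,-3,0.3],
    [0,0,0,0,0,-3,0.3],
    [0,0,0,0,0,-3,0.3],
    [0,0,0,0,0,-2,0.3],
    [0,0,0,0,0,0,0.3],
  ],
)

```text
t: 2.98
tool_pos: [0.5136, -0.3817, 0.3361]
tool_rot: [3.134, -0.0, 0.013]
contact_force: [0.0, -0.8, -0.6]
opening: 0.0385
```

Run:
```python
from h import *
o=ctrl.get_obs(); print(o["tool_pos"],o["tool_rot"],o["contact_force"],o["opening"])
im,d=vision.get_image("side"); cv2.imwrite("pics/s1.png",cv2.resize(im[0:280,200:560,::-1],None,fx=2,fy=2))
im,d=vision.get_image("wrist"); cv2.imwrite("pics/w2.png",im[:,:,::-1])
```

```text
[ 0.5136475  -0.38169758  0.33606393] [ 3.13394635e+00 -2.90683767e-04  1.26235442e-02] [ 0.00630258 -0.80239969 -0.61044882] 0.03847254445702753
```

View pics/s1.png

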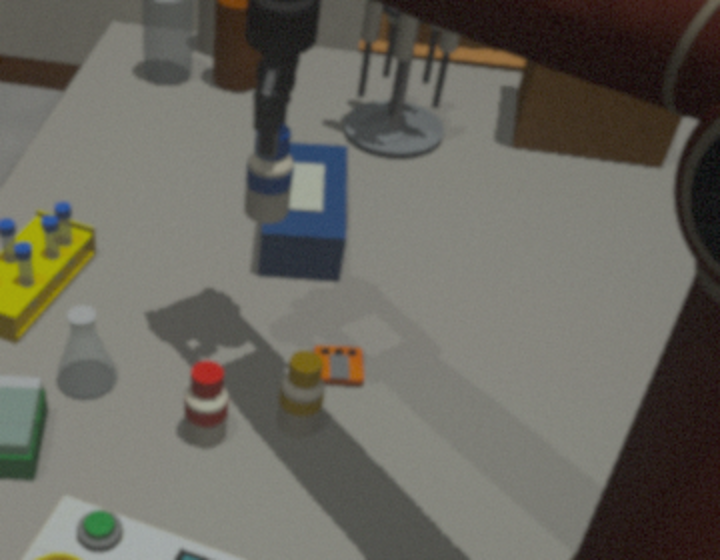

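>>> jog_arm(
  deltas=[
    [0,0,0,0,-1.5,0,0.3],
    [0,0,0,0,-3,0,0.3],
    [0,0,0,0,-3.8,0,0.3],
    [0,0,0,0,-3.8,0,0.3],
    [0,0,0,0,-3.8,0,0.3],
    [0,0,0,0,-3.8,0,0.3],
    [0,0,0,0,-3.8,0,0.3],
    [0,0,0,0,-3.8,0,0.3],
    [0,0,0,0,-3.8,0,0.3],
    [0,0,0,0,-3.8,0,0.3],
    [0,0,0,0,-3.8,0,0.3],
    [0,0,0,0,-3.8,0,0.3],
  ],
)

```text
t: 4.08
tool_pos: [0.5105, 0.0469, 0.3251]
tool_rot: [-3.141, -0.0, 0.008]
contact_force: [0.7, -0.0, -2.6]
opening: 0.0388
```

>>> jog_arm(
  deltas=[
    [0,0,0,0.1,-3.8,0,0.3],
    [0,0,0,0.1,-3.8,0,0.3],
    [0,0,0,0.1,-3.8,0,0.3],
    [0,0,0,0.1,-3.3,0,0.3],
    [0,0,0,0.1,-1.5,0,0.3],
    [0,0,0,0,-0.5,0,0.3],
    [0,0,0,0,0,0,0.3],
    [0,0,0,0,0,0,0.3],
  ],
)

```text
t: 4.75
tool_pos: [0.5167, 0.211, 0.3265]
tool_rot: [3.14, -0.0, -0.005]
contact_force: [0.1, -0.6, -3.1]
opening: 0.0387
```

```bash
cat > cups.py <<'E'
from h import *
o=ctrl.get_obs(); print(o["tool_pos"],o["tool_rot"],o["contact_force"])
for n in("wrist","top","side"):
    im,d=vision.get_image(n); P=pose(n,o); X=cloud(P,d)
    cv2.imwrite(f"pics/{n}_last.png",im[:,:,::-1])
    for c in("red","yellow","blue","green"):
        m=mask(im,c)&(d>0)&(np.linalg.norm(X-np.array([.56,.17,X[0,0,2]*0+.2]),axis=2)<.3)
        for a,ct,l in blobs(m,60):
            z=X[l][:,2]; zt=np.percentile(z,93); s=X[l&(X[...,2]>zt-.007)]
            print(n,c,a,ct.round(0),"ztop %.3f"%zt,"circ",circ(s).round(4),"mid",((s.min(0)+s.max(0))/2).round(4),np.ptp(s,axis=0).round(3))
E
python3 cups.py
```

```text
[0.51669098 0.21096971 0.3264569 ] [ 3.14017191e+00 -1.82703232e-04 -4.68419361e-03] [ 0.09461182 -0.64749011 -3.11136142]
wrist red 4495 [254.  84.] ztop 0.131 circ [0.6182 0.2372 0.0338] mid [0.6182 0.2374 0.1291] [0.073 0.073 0.01 ]
wrist yellow 4008 [351. 101.] ztop 0.131 circ [0.6036 0.1391 0.0339] mid [0.6034 0.1388 0.1289] [0.073 0.073 0.009]
wrist blue 2468 [239. 178.] ztop 0.131 circ [0.5199 0.2522 0.0336] mid [0.5195 0.2528 0.2024] [0.071 0.071 0.156]
wrist blue 187 [265. 197.] ztop 0.279 circ [0.5144 0.2119 0.0275] mid [0.5378 0.2208 0.2764] [0.009 0.022 0.009]
wrist blue 5407 [280. 277.] ztop 0.327 circ [0.516  0.2112 0.0135] mid [0.5152 0.2115 0.3243] [0.039 0.039 0.008]
wrist green 81 [449. 114.] ztop 0.096 circ [0.6016 0.0364 0.0182] mid [0.5929 0.0227 0.095 ] [0.016 0.012 0.003]
top red 666 [144. 182.] ztop 0.130 circ [0.6188 0.2349 0.034 ] mid [0.6204 0.2355 0.1287] [0.069 0.072 0.011]
top yellow 664 [189. 191.] ztop 0.130 circ [0.6045 0.1367 0.0341] mid [0.605  0.1362 0.1285] [0.068 0.073 0.01 ]
top green 108 [238. 195.] ztop 0.096 circ [0.5986 0.029  0.0093] mid [0.5981 0.0297 0.0944] [0.025 0.025 0.008]
side red 1074 [202. 335.] ztop 0.131 circ [0.6188 0.2382 0.0341] mid [0.619  0.2378 0.129 ] [0.073 0.073 0.01 ]
side yellow 923 [226. 298.] ztop 0.130 circ [0.6033 0.1395 0.0345] mid [0.5848 0.1882 0.2567] [0.111 0.169 0.267]
side blue 100 [262. 272.] ztop 0.328 circ [0.5055 0.2106 0.007 ] mid [0.505  0.2087 0.3274] [0.015 0.03  0.005]
side blue 806 [252. 360.] ztop 0.131 circ [0.5201 0.2529 0.0343] mid [0.5197 0.2531 0.1294] [0.07  0.072 0.01 ]
```

>>> jog_arm(
  deltas=[
    [0,0,0,0.2,-2,0,0.3],
    [0,0,0,0.25,-2,0,0.3],
    [0,0,0,0,-0.1,2.5,0.3],
    [0,0,0,0,0,2.5,0.3],
    [0,0,0,0,0,1.0,0.3],
    [0,0,0,0,0,0,0.3],
    [0,0,0,0,0,0,0.3],
  ],
)

```text
t: 5.48
tool_pos: [0.522, 0.2517, 0.2681]
tool_rot: [3.141, -0.002, -0.002]
contact_force: [-0.5, 0.7, -2.5]
opening: 0.0387
```

>>> jog_arm(
  deltas=[
    [0,0,0,-0.1,0,1.2,0.3],
    [0,0,0,0,0,1.2,0.3],
    [0,0,0,0,0,1.2,0.3],
    [0,0,0,0,0,1.0,0.3],
    [0,0,0,0,0,0.8,0.3],
    [0,0,0,0,0,0.6,0.3],
    [0,0,0,0,0,0.4,0.3],
    [0,0,0,0,0,0.4,0.3],
    [0,0,0,0,0,0.3,0.3],
    [0,0,0,0,0,0,0.3],
  ],
)

```text
t: 6.32
tool_pos: [0.5209, 0.2525, 0.1968]
tool_rot: [3.141, -0.0, -0.001]
contact_force: [0.3, -0.7, -3.9]
opening: 0.0383
```

>>> jog_arm(
  deltas=[
    [0,0,0,0,0,0.2,0.3],
    [0,0,0,0,0,0.2,0.3],
    [0,0,0,0,0,0.1,0.3],
    [0,0,0,0,0,0,0.3],
  ],
)

```text
t: 6.65
tool_pos: [0.5223, 0.2528, 0.1956]
tool_rot: [-3.141, 0.0, -0.006]
contact_force: [-3.4, -1.3, 5.6]
opening: 0.0386
```

>>> jog_arm(
  deltas=[
    [0,0,0,0,0,-0.2,0.8],
    [0,0,0,0,0,0,0.8],
    [0,0,0,0,0,0,0.8],
    [0,0,0,0,0,0,0.8],
    [0,0,0,0,0,0,0.8],
    [0,0,0,0,0,-2,0.8],
    [0,0,0,0,0,-3,0.8],
    [0,0,0,0,0,-3,0.8],
    [0,0,0,0,0,-1.5,0.8],
    [0,0,0,0,0,0,0.8],
  ],
)

```text
t: 7.48
tool_pos: [0.5229, 0.2531, 0.2948]
tool_rot: [-3.139, 0.0, -0.013]
contact_force: [-0.2, 0.7, 1.1]
opening: 0.0684
```

```bash
python3 cups.py | grep -E "^\[|blue"; ls pics
```

```text
[0.52291569 0.25312532 0.29476472] [-3.13877926e+00  2.61788026e-04 -1.29450540e-02] [-0.22088932  0.6620016   1.06897221]
wrist blue 1230 [270. 199.] ztop 0.196 circ [0.5269 0.2593 0.0094] mid [0.5237 0.2584 0.1951] [0.032 0.032 0.004]
wrist blue 96 [315. 206.] ztop 0.132 circ [0.5191 0.2532 0.0361] mid [0.5128 0.2215 0.131 ] [0.038 0.011 0.003]
wrist blue 108 [298. 224.] ztop 0.196 circ [0.5148 0.2396 0.0033] mid [0.5135 0.2397 0.195 ] [0.011 0.008 0.003]
side blue 367 [249. 340.] ztop 0.197 circ [0.5192 0.2568 0.0129] mid [0.5197 0.2557 0.1948] [0.035 0.038 0.01 ]
side blue 129 [254. 370.] ztop 0.133 circ [0.5197 0.2539 0.0339] mid [0.5116 0.2678 0.1308] [0.055 0.044 0.007]
s1.png
side0.png
side_last.png
top0.png
top_last.png
w1.png
w2.png
wrist_last.png
```

>>> jog_arm(
  deltas=[
    [0,-0.008,0,0,2,0,0.9],
    [0,0,0,0.2,3.8,0,0.9],
    [0,0,0,0.2,3.8,0,0.9],
    [0,0,0,0.2,3.8,0,0.9],
    [0,0,0,0.2,3.8,0,0.9],
    [0,0,0,0.2,3.8,0,0.9],
    [0,0,0,0.2,3.8,0,0.9],
    [0,0,0,0.2,3.8,0,0.9],
    [0,0,0,0.2,3.8,0,0.9],
    [0,0,0,0.3,3.8,0,0.9],
    [0,0,0,0,3.8,0,0.9],
    [0,0,0,0,3.8,0,0.9],
  ],
)

```text
t: 8.63
tool_pos: [0.5388, -0.187, 0.2863]
tool_rot: [-3.14, 0.001, 0.018]
contact_force: [0.4, -0.5, -0.3]
opening: 0.0768
```

>>> jog_arm(
  deltas=[
    [0,0,0,0,2.0,2,0.9],
    [0,0,0,0,0,2,0.9],
    [0,0,0,0,0,0,0.9],
    [0,0,0,0,0,0,0.9],
  ],
)

```text
t: 8.97
tool_pos: [0.538, -0.2048, 0.2456]
tool_rot: [-3.138, 0.001, 0.022]
contact_force: [0.2, 0.2, 0.5]
opening: 0.077
```

```bash
cat > caps.py <<'E'
from h import *
o=ctrl.get_obs(); print(o["tool_pos"],o["tool_rot"],o["contact_force"])
Rt=R.from_rotvec(o["tool_rot"]); print("level turn",(Rt.inv()*R.from_rotvec([np.pi,0,0])).as_rotvec().round(4))
im,d=vision.get_image("wrist"); P=pose("wrist",o); X=cloud(P,d)
cv2.imwrite("pics/wrist_last.png",im[:,:,::-1])
for c in("red","yellow","blue"):
    for a,ct,l in blobs(mask(im,c)&(d>0),300):
        zt=np.percentile(X[l][:,2],95); s=X[l&(X[...,2]>zt-.006)]
        m=(s.min(0)+s.max(0))/2; print(c,a,ct.round(0),"ztop %.3f"%zt,"mid",m.round(4),np.ptp(s,axis=0).round(3),"tool d",(Rt.inv().apply(m-o["tool_pos"])*100).round(2))
E
python3 caps.py
```

```text
[ 0.53802206 -0.20482747  0.24559296] [-3.13813390e+00  1.01123034e-03  2.17685937e-02] [0.18989297 0.20037744 0.54410751]
level turn [-0.0034  0.0139 -0.0006]
red 1648 [283. 197.] ztop 0.112 mid [ 0.5393 -0.2069  0.1101] [0.039 0.039 0.008] tool d [ 0.31  0.25 13.54]
yellow 1538 [332. 302.] ztop 0.112 mid [ 0.4291 -0.2564  0.1095] [0.04  0.038 0.007] tool d [-10.7    5.21  13.74]
```

>>> jog_arm(
  deltas=[
    [-0.003,0.014,0,0.13,0.2,0,0.9],
    [0,0,0,0,0,3.0,0.9],
    [0,0,0,0,0,3.5,0.9],
    [0,0,0,0,0,3.5,0.9],
    [0,0,0,0,0,2.5,0.9],
    [0,0,0,0,0,0.8,0.9],
    [0,0,0,0,0,0,0.3],
    [0,0,0,0,0,0,0.3],
    [0,0,0,0,0,0,0.3],
    [0,0,0,0,0,0,0.3],
    [0,0,0,0,0,0,0.3],
    [0,0,0,0,0,0,0.3],
  ],
)

```text
t: 10.02
tool_pos: [0.5437, -0.2087, 0.1197]
tool_rot: [3.136, -0.0, 0.018]
contact_force: [-0.2, 0.8, 7.3]
opening: 0.038
```

>>> jog_arm(
  deltas=[
    [0,0,0,0,0,-0.5,0.3],
    [0,0,0,0,0,-1.5,0.3],
    [0,0,0,0,0,-3,0.3],
    [0,0,0,0,0,-3,0.3],
    [0,0,0,0,0,-3.5,0.3],
    [0,0,0,0,0,-3.5,0.3],
    [0,0,0,0,0,-3.5,0.3],
    [0,0,0,0,0,-3,0.3],
    [0,0,0,0,0,0,0.3],
    [0,0,0,0,0,0,0.3],
  ],
)

```text
t: 10.85
tool_pos: [0.541, -0.2077, 0.334]
tool_rot: [3.136, -0.0, 0.016]
contact_force: [0.7, -0.2, -3.3]
opening: 0.038
```

```bash
python3 caps.py
```

```text
[ 0.54100829 -0.20770181  0.33395653] [ 3.13602145e+00 -4.41301368e-04  1.62750866e-02] [ 0.68230313 -0.15113564 -3.32543605]
level turn [ 0.0055 -0.0104 -0.0003]
red 5656 [279. 270.] ztop 0.326 mid [ 0.5365 -0.2072  0.3244] [0.04  0.038 0.008] tool d [-0.46 -0.05  0.95]
yellow 598 [  7. 132.] ztop 0.104 mid [0.598  0.1094 0.1024] [0.039 0.012 0.009] tool d [  5.45 -31.84  23.03]
blue 2333 [546. 221.] ztop 0.082 mid [ 0.4861 -0.5589  0.0805] [0.12  0.054 0.007] tool d [-5.74 34.98 25.48]
```

>>> jog_arm(
  deltas=[
    [0.005,-0.01,0,0,-1.5,0,0.3],
    [0,0,0,0.7,-3,0,0.3],
    [0,0,0,0.8,-3.8,0,0.3],
    [0,0,0,0.8,-3.8,0,0.3],
    [0,0,0,0.8,-3.8,0,0.3],
    [0,0,0,0.8,-3.8,0,0.3],
    [0,0,0,0.8,-3.8,0,0.3],
    [0,0,0,0.8,-3.8,0,0.3],
    [0,0,0,0.8,-3.8,0,0.3],
    [0,0,0,0.8,-3.8,0,0.3],
    [0,0,0,0.8,-3.8,0,0.3],
    [0,0,0,0.3,-3,0,0.3],
  ],
)

```text
t: 11.9
tool_pos: [0.6212, 0.2131, 0.3278]
tool_rot: [-3.14, -0.002, 0.015]
contact_force: [0.2, -0.1, -2.1]
opening: 0.0381
```

>>> jog_arm(
  deltas=[
    [0,0,0,0,-1.8,0,0.3],
    [0,0,0,0,-0.5,0,0.3],
    [0,0,0,0,0,0,0.3],
    [0,0,0,0,0,0,0.3],
  ],
)

```text
t: 12.23
tool_pos: [0.6217, 0.2324, 0.3296]
tool_rot: [-3.141, -0.0, 0.011]
contact_force: [-0.1, -0.5, -2.5]
opening: 0.038
```

```bash
python3 caps.py; python3 cups.py | grep -E "red"
```

```text
[0.62169525 0.23242575 0.32955894] [-3.14108825e+00 -1.06232374e-04  1.14653703e-02] [-0.08179588 -0.51310731 -2.52487389]
level turn [-0.0005  0.0073  0.0001]
red 1724 [274. 174.] ztop 0.132 mid [0.629  0.2374 0.1734] [0.053 0.072 0.096] tool d [ 0.84 -0.49 15.61]
red 5038 [281. 273.] ztop 0.322 mid [0.6169 0.2329 0.32  ] [0.039 0.038 0.008] tool d [-0.47 -0.05  0.96]
yellow 2988 [366. 204.] ztop 0.131 mid [0.6022 0.1391 0.1292] [0.071 0.073 0.008] tool d [-1.8   9.35 20.04]
blue 458 [374.   4.] ztop 0.051 mid [0.8228 0.1224 0.0495] [0.004 0.076 0.009] tool d [20.31 11.02 27.85]
blue 453 [251. 309.] ztop 0.196 mid [0.5567 0.2571 0.2635] [0.111 0.034 0.143] tool d [-6.45 -2.47  6.66]
wrist red 1703 [273. 174.] ztop 0.131 circ [0.6185 0.237  0.0341] mid [0.6289 0.2374 0.1725] [0.052 0.072 0.096]
wrist red 145 [274. 198.] ztop 0.275 circ [149.1329  16.8033 149.4113] mid [0.6425 0.2362 0.2724] [0.003 0.017 0.008]
wrist red 5034 [281. 273.] ztop 0.323 circ [0.6184 0.232  0.0137] mid [0.6173 0.2324 0.3201] [0.04  0.038 0.008]
top red 175 [103. 172.] ztop 0.324 circ [0.609  0.2287 0.0092] mid [0.6081 0.2258 0.3485] [0.018 0.044 0.062]
top red 512 [147. 184.] ztop 0.130 circ [0.6193 0.2348 0.0336] mid [0.6203 0.2315 0.1698] [0.068 0.065 0.093]
side red 357 [193. 272.] ztop 0.324 circ [0.6126 0.2305 0.0117] mid [0.6144 0.2325 0.3408] [0.032 0.039 0.047]
side red 153 [195. 302.] ztop 0.275 circ [-153.3163  306.8131  343.031 ] mid [0.6094 0.2493 0.2728] [0.038 0.023 0.009]
side red 947 [203. 336.] ztop 0.131 circ [0.6187 0.2385 0.0341] mid [0.6184 0.2379 0.1289] [0.073 0.074 0.01 ]
```

>>> jog_arm(
  deltas=[
    [0,0.007,0,0.15,-0.45,0,0.3],
    [0,0,0,0,0,2.5,0.3],
    [0,0,0,0,0,2.5,0.3],
    [0,0,0,0,0,1,0.3],
    [0,0,0,0,0,0,0.3],
    [0,0,0,0,0,0,0.3],
  ],
)

```text
t: 12.93
tool_pos: [0.624, 0.2371, 0.2713]
tool_rot: [-3.14, 0.001, -0.003]
contact_force: [0.4, 0.2, -1.6]
opening: 0.0383
```

```bash
python3 caps.py|grep -v yell
```

```text
[0.62404244 0.23708469 0.2712545 ] [-3.13982353e+00  9.41491338e-04 -2.99441818e-03] [ 0.42197005  0.18078812 -1.59735062]
level turn [-0.0018 -0.0019 -0.0006]
red 1289 [275. 181.] ztop 0.132 mid [0.6329 0.2401 0.1716] [0.046 0.067 0.091] tool d [ 0.87 -0.29  9.97]
red 5119 [281. 273.] ztop 0.264 mid [0.6193 0.2376 0.2617] [0.04  0.038 0.008] tool d [-0.47 -0.05  0.95]
blue 1139 [260. 328.] ztop 0.324 mid [0.6339 0.243  0.3244] [0.002 0.012 0.004] tool d [ 0.99 -0.6  -5.32]
```

>>> jog_arm(
  deltas=[
    [0,0,0,-0.08,0,1.2,0.3],
    [0,0,0,0,0,1.2,0.3],
    [0,0,0,0,0,1.2,0.3],
    [0,0,0,0,0,1.0,0.3],
    [0,0,0,0,0,0.8,0.3],
    [0,0,0,0,0,0.5,0.3],
    [0,0,0,0,0,0.4,0.3],
    [0,0,0,0,0,0.3,0.3],
    [0,0,0,0,0,0,0.3],
    [0,0,0,0,0,0,0.3],
  ],
)

```text
t: 13.82
tool_pos: [0.6237, 0.2375, 0.2059]
tool_rot: [-3.139, 0.0, -0.005]
contact_force: [0.5, -0.4, -3.2]
opening: 0.0381
```

>>> jog_arm(
  deltas=[
    [0,0,0,0,0,0.2,0.3],
    [0,0,0,0,0,0.2,0.3],
    [0,0,0,0,0,0.1,0.3],
    [0,0,0,0,0,0,0.3],
  ],
)

```text
t: 14.15
tool_pos: [0.6248, 0.2378, 0.2039]
tool_rot: [-3.139, 0.0, -0.011]
contact_force: [-1.3, -0.4, 5.6]
opening: 0.0382
```

>>> jog_arm(
  deltas=[
    [0,0,0,0,0,-0.3,0.8],
    [0,0,0,0,0,0,0.8],
    [0,0,0,0,0,0,0.8],
    [0,0,0,0,0,0,0.8],
    [0,0,0,0,0,0,0.8],
    [0,0,0,0,0,-2,0.8],
    [0,0,0,0,0,-3,0.8],
    [0,0,0,0,0,-3,0.8],
    [0,0,0,0,0,-1.0,0.8],
    [0,0,0,0,0,0,0.8],
  ],
)

```text
t: 14.98
tool_pos: [0.6249, 0.2377, 0.2983]
tool_rot: [-3.138, 0.0, -0.016]
contact_force: [0.8, 0.1, -0.8]
opening: 0.0684
```

```bash
python3 caps.py
```

```text
[0.62488658 0.23771467 0.29829864] [-3.13761382e+00  2.73595092e-04 -1.61847185e-02] [ 0.83149694  0.12639904 -0.76814632]
level turn [-0.0039 -0.0103 -0.0002]
red 2366 [280. 206.] ztop 0.196 mid [0.6201 0.2399 0.1938] [0.037 0.039 0.007] tool d [-0.58 -0.18 10.44]
yellow 4106 [380. 215.] ztop 0.131 mid [0.6036 0.1516 0.2087] [0.073 0.099 0.167] tool d [-2.21  8.64  8.91]
blue 741 [388.   5.] ztop 0.046 mid [0.8221 0.1219 0.044 ] [0.006 0.078 0.008] tool d [19.46 11.68 25.59]
blue 604 [276. 281.] ztop 0.132 mid [0.5247 0.2518 0.1294] [0.064 0.072 0.007] tool d [-10.19  -1.34  16.8 ]
blue 1370 [263. 325.] ztop 0.197 mid [0.5715 0.2542 0.2719] [0.127 0.037 0.162] tool d [-5.36 -1.64  2.59]
```

>>> jog_arm(
  deltas=[
    [-0.004,-0.01,0,-0.6,1.5,0,0.9],
    [0,0,0,-1.4,3.6,0,0.9],
    [0,0,0,-1.4,3.6,0,0.9],
    [0,0,0,-1.4,3.6,0,0.9],
    [0,0,0,-1.4,3.6,0,0.9],
    [0,0,0,-1.4,3.6,0,0.9],
    [0,0,0,-1.4,3.6,0,0.9],
    [0,0,0,-1.4,3.6,0,0.9],
    [0,0,0,-1.4,3.6,0,0.9],
    [0,0,0,-1.4,3.6,0,0.9],
    [0,0,0,-1.4,3.6,0,0.9],
    [0,0,0,-1.4,3.6,0,0.9],
  ],
)

```text
t: 16.03
tool_pos: [0.4607, -0.175, 0.2923]
tool_rot: [-3.141, 0.001, 0.018]
contact_force: [0.4, -0.4, 0.8]
opening: 0.0768
```

>>> jog_arm(
  deltas=[
    [0,0,0,-1.2,3.0,1,0.9],
    [0,0,0,-1.2,3.0,2,0.9],
    [0,0,0,-1.0,2.0,2,0.9],
    [0,0,0,0,0,0,0.9],
    [0,0,0,0,0,0,0.9],
  ],
)

```text
t: 16.45
tool_pos: [0.4264, -0.2535, 0.2418]
tool_rot: [-3.139, 0.005, 0.02]
contact_force: [0.2, -0.4, -0.3]
opening: 0.0771
```

```bash
python3 caps.py
```

```text
[ 0.42643874 -0.25347384  0.24175251] [-3.13853901  0.00481601  0.02015261] [ 0.1642125  -0.37831411 -0.31782689]
level turn [-0.003   0.0128 -0.0031]
yellow 1663 [284. 196.] ztop 0.112 mid [ 0.4293 -0.2563  0.1098] [0.039 0.038 0.006] tool d [ 0.46  0.32 13.19]
```

>>> jog_arm(
  deltas=[
    [0,0,0,0.4,0.3,0,0.9],
    [0,0,0,0,0,3.0,0.9],
    [0,0,0,0,0,3.5,0.9],
    [0,0,0,0,0,3.5,0.9],
    [0,0,0,0,0,2.0,0.9],
    [0,0,0,0,0,0.7,0.9],
    [0,0,0,0,0,0,0.9],
    [0,0,0,0,0,0,0.9],
  ],
)

```text
t: 17.17
tool_pos: [0.4332, -0.2572, 0.1204]
tool_rot: [3.138, 0.002, -0.008]
contact_force: [-0.1, 0.2, 0.7]
opening: 0.0768
```

```bash
python3 caps.py
```

```text
[ 0.43322945 -0.25716482  0.12036398] [ 3.13824391e+00  1.68858867e-03 -8.30428739e-03] [-0.08911428  0.21246331  0.74139847]
level turn [0.0033 0.0053 0.0011]
yellow 404 [273. 198.] ztop 0.065 mid [ 0.4496 -0.2519  0.0631] [0.013 0.036 0.007] tool d [ 1.67 -0.55  5.71]
yellow 5632 [279. 267.] ztop 0.112 mid [ 0.4291 -0.2564  0.1098] [0.04  0.039 0.008] tool d [-0.41 -0.08  1.05]
```

>>> jog_arm(
  deltas=[
    [0,0,0,-0.4,-0.08,0.3,0.9],
    [0,0,0,0,0,0.2,0.9],
    [0,0,0,0,0,0,0.9],
    [0,0,0,0,0,0,0.3],
    [0,0,0,0,0,0,0.3],
    [0,0,0,0,0,0,0.3],
    [0,0,0,0,0,0,0.3],
    [0,0,0,0,0,0,0.3],
    [0,0,0,0,0,0,0.3],
  ],
)

```text
t: 17.97
tool_pos: [0.4283, -0.2566, 0.1144]
tool_rot: [3.139, -0.0, -0.01]
contact_force: [0.4, -0.1, 2.8]
opening: 0.0386
```

>>> jog_arm(
  deltas=[
    [0,0,0,0,0,-0.5,0.3],
    [0,0,0,0,0,-1.5,0.3],
    [0,0,0,0,0,-3,0.3],
    [0,0,0,0,0,-3,0.3],
    [0,0,0,0,0,-3.5,0.3],
    [0,0,0,0,0,-3.5,0.3],
    [0,0,0,0,0,-3.5,0.3],
    [0,0,0,0,0,-3,0.3],
    [0,0,0,0,0,0,0.3],
    [0,0,0,0,0,0,0.3],
  ],
)

```text
t: 18.8
tool_pos: [0.4299, -0.2561, 0.331]
tool_rot: [3.137, -0.0, -0.006]
contact_force: [0.6, 0.1, -0.8]
opening: 0.0387
```

```bash
python3 caps.py
```

```text
[ 0.42994841 -0.25612979  0.33098285] [ 3.13730023e+00 -1.75487327e-04 -6.33048107e-03] [ 0.61402444  0.1285075  -0.84370465]
level turn [ 0.0043  0.004  -0.0001]
yellow 360 [273. 192.] ztop 0.282 mid [ 0.453  -0.2513  0.28  ] [0.01  0.033 0.007] tool d [ 2.32 -0.5   5.09]
yellow 6175 [279. 264.] ztop 0.329 mid [ 0.431  -0.2556  0.3265] [0.04  0.039 0.007] tool d [ 0.1  -0.06  0.45]
blue 4281 [538. 130.] ztop 0.082 mid [ 0.4864 -0.5683  0.0806] [0.121 0.074 0.006] tool d [ 5.75 31.11 25.14]
```

>>> jog_arm(
  deltas=[
    [0,0,0,0.6,-1.5,0,0.3],
    [0,0,0,1.5,-3.5,0,0.3],
    [0,0,0,1.5,-3.5,0,0.3],
    [0,0,0,1.5,-3.5,0,0.3],
    [0,0,0,1.5,-3.5,0,0.3],
    [0,0,0,1.5,-3.5,0,0.3],
    [0,0,0,1.5,-3.5,0,0.3],
    [0,0,0,1.5,-3.5,0,0.3],
    [0,0,0,1.5,-3.5,0,0.3],
    [0,0,0,1.5,-3.5,0,0.3],
    [0,0,0,1.5,-3.5,0,0.3],
    [0,0,0,1,-2,0,0.3],
  ],
)

```text
t: 19.85
tool_pos: [0.5948, 0.1326, 0.3229]
tool_rot: [3.14, 0.004, -0.02]
contact_force: [0.1, -0.6, -1.3]
opening: 0.0385
```

>>> jog_arm(
  deltas=[
    [0,0,0,0.4,-0.6,0,0.3],
    [0,0,0,0,0,0,0.3],
    [0,0,0,0,0,0,0.3],
    [0,0,0,0,0,0,0.3],
  ],
)

```text
t: 20.18
tool_pos: [0.5989, 0.1339, 0.3256]
tool_rot: [3.139, -0.002, -0.014]
contact_force: [-0.3, -0.5, -1.4]
opening: 0.0383
```

```bash
python3 caps.py; python3 cups.py | grep -E "yell"
```

```text
[0.59887431 0.13394408 0.32564857] [ 3.13886033e+00 -2.30654045e-03 -1.44329828e-02] [-0.25428125 -0.46204389 -1.36003409]
level turn [ 0.0027  0.0092 -0.0015]
red 2913 [170. 173.] ztop 0.196 mid [0.6191 0.2393 0.1937] [0.038 0.039 0.007] tool d [  2.13 -10.57  13.14]
yellow 1815 [272. 167.] ztop 0.132 mid [0.6135 0.1387 0.1737] [0.053 0.072 0.096] tool d [ 1.6  -0.52 15.18]
yellow 5984 [280. 265.] ztop 0.323 mid [0.5999 0.1345 0.3214] [0.04  0.039 0.008] tool d [ 0.1  -0.06  0.42]
blue 637 [186. 247.] ztop 0.148 mid [0.5612 0.1974 0.247 ] [0.1   0.066 0.21 ] tool d [-3.7  -6.36  7.88]
blue 1030 [156. 275.] ztop 0.351 mid [0.6093 0.1791 0.353 ] [0.008 0.011 0.008] tool d [ 1.01 -4.51 -2.76]
wrist yellow 1793 [272. 167.] ztop 0.131 circ [0.6037 0.1383 0.0339] mid [0.6131 0.1387 0.1741] [0.054 0.072 0.1  ]
wrist yellow 295 [274. 191.] ztop 0.277 circ [533.0175  94.4569 540.6825] mid [0.6229 0.1382 0.2744] [0.008 0.03  0.008]
wrist yellow 6008 [279. 265.] ztop 0.324 circ [0.6012 0.1344 0.014 ] mid [0.5999 0.1344 0.321 ] [0.04  0.039 0.008]
top yellow 447 [193. 192.] ztop 0.131 circ [0.604  0.1361 0.0336] mid [0.605  0.1316 0.1758] [0.068 0.063 0.104]
top yellow 101 [159. 186.] ztop 0.373 circ [0.5922 0.1131 0.0107] mid [0.5828 0.1127 0.3898] [0.004 0.014 0.033]
side yellow 209 [227. 229.] ztop 0.325 circ [0.6182 0.1429 0.0314] mid [0.5923 0.1347 0.3391] [0.023 0.043 0.042]
side yellow 149 [225. 257.] ztop 0.275 circ [0.6009 0.1339 0.0269] mid [0.5941 0.1492 0.2722] [0.041 0.027 0.009]
side yellow 1114 [228. 296.] ztop 0.131 circ [0.6042 0.1397 0.0343] mid [0.605  0.1396 0.13  ] [0.074 0.075 0.012]
```

>>> jog_arm(
  deltas=[
    [0,0,0,0.4,-0.42,0,0.3],
    [0,0,0,0,0,2.5,0.3],
    [0,0,0,0,0,2.5,0.3],
    [0,0,0,0,0,1,0.3],
    [0,0,0,0,0,0,0.3],
    [0,0,0,0,0,0,0.3],
  ],
)

```text
t: 20.88
tool_pos: [0.603, 0.1392, 0.2666]
tool_rot: [3.14, -0.0, -0.013]
contact_force: [0.5, -0.5, -1.5]
opening: 0.0383
```

```bash
python3 caps.py|grep -v blue
```

```text
[0.60299912 0.13920387 0.26660661] [ 3.13950601e+00 -4.81585927e-04 -1.25670134e-02] [ 0.546175   -0.52358161 -1.4835036 ]
level turn [ 0.0021  0.008  -0.0003]
red 1744 [181. 176.] ztop 0.146 mid [0.623  0.2305 0.1459] [0.046 0.036 0.011] tool d [ 2.09 -9.15 12.04]
red 3336 [134. 198.] ztop 0.196 mid [0.6188 0.2394 0.1939] [0.039 0.04  0.007] tool d [  1.63 -10.04   7.24]
yellow 1753 [275. 177.] ztop 0.215 mid [0.6249 0.1447 0.2138] [0.012 0.034 0.01 ] tool d [ 2.24 -0.56  5.26]
yellow 6167 [280. 264.] ztop 0.264 mid [0.6039 0.1398 0.2621] [0.04  0.039 0.007] tool d [ 0.09 -0.06  0.45]
```

>>> jog_arm(
  deltas=[
    [0,0,0,0.03,0.08,1.2,0.3],
    [0,0,0,0,0,1.2,0.3],
    [0,0,0,0,0,1.2,0.3],
    [0,0,0,0,0,1.0,0.3],
    [0,0,0,0,0,0.8,0.3],
    [0,0,0,0,0,0.5,0.3],
    [0,0,0,0,0,0.4,0.3],
    [0,0,0,0,0,0.3,0.3],
    [0,0,0,0,0,0,0.3],
    [0,0,0,0,0,0,0.3],
  ],
)

```text
t: 21.77
tool_pos: [0.6031, 0.1383, 0.2012]
tool_rot: [3.14, -0.0, -0.01]
contact_force: [-0.2, -0.1, -0.9]
opening: 0.0378
```

>>> jog_arm(
  deltas=[
    [0,0,0,0,0,0.2,0.3],
    [0,0,0,0,0,0.1,0.3],
    [0,0,0,0,0,0,0.3],
  ],
)

```text
t: 22.02
tool_pos: [0.6033, 0.1383, 0.1984]
tool_rot: [3.14, -0.0, -0.009]
contact_force: [0.2, -0.8, 0.4]
opening: 0.0382
```

>>> jog_arm(
  deltas=[
    [0,0,0,0,0,0.15,0.3],
    [0,0,0,0,0,0,0.3],
  ],
)

```text
t: 22.18
tool_pos: [0.6038, 0.1383, 0.1984]
tool_rot: [3.14, -0.0, -0.007]
contact_force: [-1.1, -1.6, 5.2]
opening: 0.0388
```

>>> jog_arm(
  deltas=[
    [0,0,0,0,0,-0.1,0.8],
    [0,0,0,0,0,0,0.8],
    [0,0,0,0,0,0,0.8],
    [0,0,0,0,0,0,0.8],
    [0,0,0,0,0,0,0.8],
    [0,0,0,0,0,-2,0.8],
    [0,0,0,0,0,-3,0.8],
    [0,0,0,0,0,-3,0.8],
    [0,0,0,0,0,-1.0,0.8],
    [0,0,0,0,0,0,0.8],
  ],
)

```text
t: 23.02
tool_pos: [0.6052, 0.1387, 0.2917]
tool_rot: [3.14, -0.0, 0.001]
contact_force: [0.2, 0.3, -0.2]
opening: 0.0682
```

>>> jog_arm(
  deltas=[
    [0,0,0,-0.5,2.5,0,0.8],
    [0,0,0,0,2.8,0,0.0],
    [0,0,0,0,2.8,0,0.0],
    [0,0,0,0,2,0,0.0],
    [0,0,0,0,0,0,0.0],
    [0,0,0,0,0,0,0.0],
    [0,0,0,0,0,0,0.0],
    [0,0,0,0,0,0,0.0],
    [0,0,0,0,0,0,0.0],
  ],
)

```text
t: 23.77
tool_pos: [0.5984, 0.0385, 0.2871]
tool_rot: [3.14, 0.002, -0.012]
contact_force: [0.5, 0.3, 0.4]
opening: 0.0003
```

```bash
python3 caps.py; python3 cups.py|grep -v wrist
python3 - <<'E'
import cv2
a=cv2.imread("pics/wrist_last.png"); b=cv2.imread("pics/side_last.png")[200:420,100:380]
b=cv2.resize(b,(534,420)); a=cv2.resize(a,(400,300)); 
cv2.imwrite("pics/chk.png",cv2.resize(cv2.hconcat([cv2.resize(a,(560,420)),b]),(800,307)))
E
```

```text
[0.59838291 0.03850475 0.28708221] [ 3.13978951e+00  1.89751017e-03 -1.19944033e-02] [0.48648032 0.32358029 0.37291121]
level turn [0.0018 0.0076 0.0012]
red 3126 [ 88. 166.] ztop 0.147 mid [0.6195 0.2278 0.1475] [0.052 0.032 0.013] tool d [  2.24 -18.95  13.91]
red 2439 [ 23. 185.] ztop 0.196 mid [0.6182 0.2315 0.1939] [0.039 0.025 0.008] tool d [  2.08 -19.31   9.27]
yellow 4071 [162. 195.] ztop 0.196 mid [0.6054 0.1377 0.1937] [0.038 0.039 0.007] tool d [ 0.79 -9.94  9.32]
blue 1049 [ 76. 262.] ztop 0.146 mid [0.5236 0.2479 0.1446] [0.048 0.039 0.01 ] tool d [ -7.35 -20.97  14.26]
blue 2390 [ 26. 299.] ztop 0.196 mid [0.5206 0.2507 0.1934] [0.04  0.034 0.007] tool d [ -7.68 -21.25   9.39]
[0.59844553 0.03845524 0.28728586] [ 3.13976235e+00  1.86512825e-03 -1.15165352e-02] [1.17115889 0.33227461 0.56284148]
top red 89 [156. 189.] ztop 0.131 circ [-179.2461 -362.5279  404.8725] mid [0.6043 0.2069 0.1287] [0.031 0.017 0.007]
top yellow 277 [182. 195.] ztop 0.196 circ [0.598  0.1377 0.0103] mid [0.586  0.0977 0.3321] [0.047 0.112 0.282]
top green 135 [238. 195.] ztop 0.096 circ [0.5988 0.0291 0.0104] mid [0.5993 0.0291 0.0947] [0.028 0.028 0.008]
side red 384 [197. 318.] ztop 0.197 circ [0.6187 0.2411 0.0137] mid [0.6189 0.2411 0.1945] [0.038 0.037 0.009]
side red 236 [204. 341.] ztop 0.132 circ [0.6187 0.2382 0.0343] mid [0.6185 0.2383 0.1301] [0.073 0.072 0.009]
side yellow 410 [225. 275.] ztop 0.197 circ [0.605  0.1396 0.0143] mid [0.6058 0.1384 0.1946] [0.039 0.04  0.01 ]
side yellow 469 [230. 302.] ztop 0.141 circ [0.6059 0.1383 0.0268] mid [0.6021 0.155  0.143 ] [0.046 0.037 0.017]
side blue 383 [248. 339.] ztop 0.197 circ [0.5199 0.2559 0.0136] mid [0.5201 0.2555 0.1945] [0.037 0.038 0.008]
side blue 194 [252. 363.] ztop 0.132 circ [0.5201 0.2529 0.0344] mid [0.5203 0.254  0.1298] [0.072 0.071 0.009]
side green 130 [249. 262.] ztop 0.097 circ [0.5979 0.0321 0.0107] mid [0.5982 0.032  0.0948] [0.03  0.03  0.007]
```

View pics/chk.png

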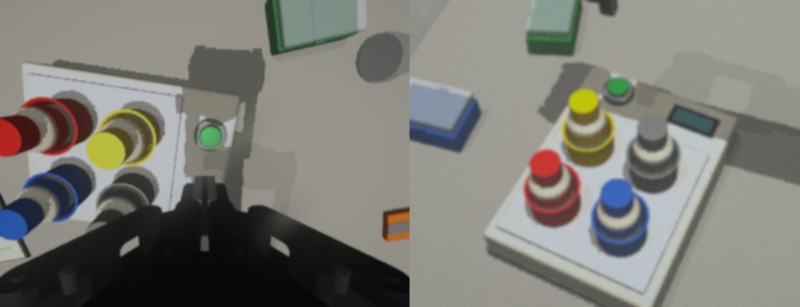

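>>> jog_arm(
  deltas=[
    [0,0,0,0.1,0.75,0,0],
    [0,0,0,0,0,3,0],
    [0,0,0,0,0,3.5,0],
    [0,0,0,0,0,3.5,0],
    [0,0,0,0,0,3,0],
    [0,0,0,0,0,1.5,0],
    [0,0,0,0,0,0.5,0],
    [0,0,0,0,0,0,0],
    [0,0,0,0,0,0,0],
  ],
)

```text
t: 24.72
tool_pos: [0.5993, 0.0294, 0.1388]
tool_rot: [3.139, -0.001, -0.008]
contact_force: [0.1, -0.3, 1.2]
opening: -0.0001
```

```bash
python3 cups.py | grep -E "^\[|green"
```

```text
[0.59930629 0.02938124 0.13882493] [ 3.13939124e+00 -5.38565454e-04 -8.22361701e-03] [ 0.05348203 -0.28549531  1.21476259]
```

>>> jog_arm(
  deltas=[
    [0,0,0,0,0,1.0,0],
    [0,0,0,0,0,0.7,0],
    [0,0,0,0,0,0.4,0],
    [0,0,0,0,0,0.3,0],
    [0,0,0,0,0,0.2,0],
    [0,0,0,0,0,0,0],
    [0,0,0,0,0,0,0],
  ],
)

```text
t: 25.45
tool_pos: [0.5981, 0.0297, 0.1118]
tool_rot: [3.14, -0.0, -0.012]
contact_force: [-2.4, 0.0, 3.6]
opening: 0.0
```

>>> jog_arm(
  deltas=[
    [0,0,0,0,0,0.2,0],
    [0,0,0,0,0,0.2,0],
    [0,0,0,0,0,0.2,0],
    [0,0,0,0,0,0,0],
    [0,0,0,0,0,0,0],
  ],
)

```text
t: 25.87
tool_pos: [0.5987, 0.0296, 0.1098]
tool_rot: [3.139, 0.0, -0.011]
contact_force: [-11.8, 0.8, 21.1]
opening: -0.0002
```

>>> jog_arm(
  deltas=[
    [0,0,0,0,0,-0.5,0],
    [0,0,0,0,0,-2,0],
    [0,0,0,0,0,-3.5,0],
    [0,0,0,0,0,-3.5,0],
    [0,0,0,0,0,-3.5,0],
    [0,0,0,0,0,-3.5,0],
    [0,0,0,0,2,-2,0],
    [0,0,0,0,3,0,0],
    [0,0,0,0,3,0,0],
    [0,0,0,0,1,0,0],
    [0,0,0,0,0,0,0],
    [0,0,0,0,0,0,0],
  ],
)

```text
t: 26.87
tool_pos: [0.5994, -0.0599, 0.2899]
tool_rot: [3.141, -0.002, -0.012]
contact_force: [0.4, -0.2, 0.4]
opening: 0.0
```

```bash
python3 cups.py
python3 - <<'E'
import cv2
b=cv2.imread("pics/side_last.png"); cv2.imwrite("pics/final.png",b)
E
```

```text
[ 0.59942482 -0.05992081  0.28993599] [ 3.14058363e+00 -1.92870915e-03 -1.20666682e-02] [ 0.44357431 -0.17981394  0.44201465]
wrist red 1085 [ 13. 159.] ztop 0.125 circ [0.618  0.2262 0.0242] mid [0.6241 0.2037 0.1253] [0.024 0.009 0.015]
wrist yellow 2280 [ 87. 181.] ztop 0.146 circ [0.6048 0.1381 0.0271] mid [0.6058 0.1292 0.1453] [0.053 0.038 0.012]
wrist yellow 2897 [ 29. 203.] ztop 0.196 circ [0.6052 0.1329 0.0132] mid [0.6051 0.1347 0.1931] [0.039 0.035 0.008]
wrist blue 288 [  7. 276.] ztop 0.132 circ [0.52   0.2487 0.0333] mid [0.5141 0.2255 0.129 ] [0.053 0.023 0.008]
wrist green 626 [196. 187.] ztop 0.096 circ [0.5981 0.0294 0.0106] mid [0.5978 0.0294 0.0953] [0.03  0.03  0.004]
top red 150 [150. 182.] ztop 0.132 circ [0.619  0.2345 0.0339] mid [0.6201 0.2299 0.1292] [0.068 0.063 0.009]
top red 282 [129. 177.] ztop 0.196 circ [0.6192 0.237  0.0134] mid [0.6188 0.2374 0.1942] [0.035 0.037 0.007]
top yellow 397 [180. 187.] ztop 0.196 circ [0.6052 0.1356 0.0137] mid [0.6057 0.1359 0.1938] [0.037 0.036 0.01 ]
top blue 271 [119. 226.] ztop 0.196 circ [0.5214 0.2521 0.0131] mid [
[... 250 characters left out ...]
  0.038 0.01 ]
side red 234 [204. 341.] ztop 0.132 circ [0.6186 0.2381 0.0343] mid [0.6184 0.2381 0.1298] [0.072 0.074 0.008]
side yellow 379 [225. 275.] ztop 0.197 circ [0.6048 0.1402 0.014 ] mid [0.6052 0.1386 0.1942] [0.038 0.039 0.009]
side yellow 324 [229. 299.] ztop 0.143 circ [0.6064 0.1375 0.0274] mid [0.6018 0.1516 0.1415] [0.046 0.029 0.011]
side yellow 69 [234. 314.] ztop 0.106 circ [-239.7104  299.5535  383.8961] mid [0.588  0.1607 0.1047] [0.029 0.024 0.01 ]
side blue 569 [250. 347.] ztop 0.196 circ [0.5199 0.2558 0.0134] mid [0.52   0.2555 0.1944] [0.036 0.038 0.008]
side green 125 [249. 262.] ztop 0.097 circ [0.5979 0.032  0.0105] mid [0.5981 0.031  0.0941] [0.029 0.029 0.008]
```

View pics/final.png

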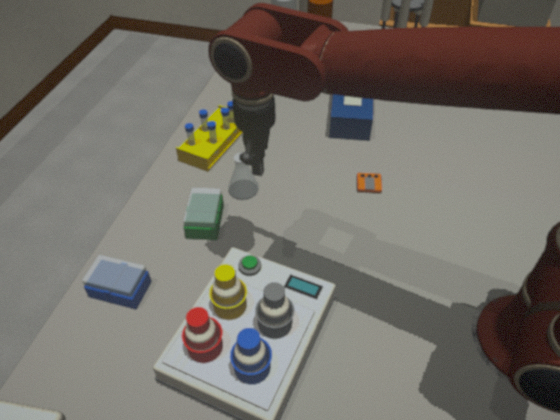

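The final side view shows red (197,318), yellow (225,275), blue (249,340) and grey (274,300) upright in their cups. The button at (249,262) is back out, the bystanders are where they were and the arm is clear.

```bash
python3 -c "
from station import ctrl
print(ctrl.finish_job())"
```

```text
the job is handed in; nothing more can be done
None
```

I put the blue, red and yellow bottles into the cups of their own colours, in that order. I then pressed the green button to its stop, moved the arm clear and handed in at about 27 s; no verdict was reported.

**Bottles:** I gripped each one by its cap and lowered it until the arm felt the cup floor. The last pictures put all three cap tops at about 0.196 m, and about 0.112 m was measured on the bench, so they rose the expected 84 mm. The caps sit within about 3 mm of the cup axes. All stand upright and released, and the grey bottle is in place.

**Button:** The press reached 21 N, where fully down takes 5 N. The first press had reached only 3.6 N, so I pushed further. I did not read the joint's travel directly, but the arm stopped against the end. The button's top was back at about 0.096 m afterwards.

**Disagreements:**
- The side and top cameras differ by 2–3 mm in y. I placed the bottles by the wrist camera, comparing cap with cup.
- The arm sat a few mm off its commanded position, so I corrected from the pictures before lowering.
- I checked the flask, tip box and timer only by eye in the last picture; they looked unmoved.

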